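Rock a stuck tube block out of its base

TASK

The aluminium tube block is held tight in its heavy base by two stiff keeper bars, one along each long side. The base is not bolted down, so do not pull straight up or the base comes up too: take the block by its black grip and rock it over to one side, then to the other, so that first one keeper and then the other is pushed back and the block comes free while the base stays standing where it is on the bench. Then lift the block just clear of the base and finish still holding it there, upright and still, over the base; leave the other things on the bench alone.

Things in the scene. Friction and masses are not known exactly. Their poses are not given: they have to be found in the camera images.
- base: loose steel base flat on the bench, 100 (x) x 160 (y) x 32 mm high, 1.2 kg; origin: centre of its underside, z up. On a 10 mm plate: two grey side housings (y = +-29 to +-51 mm, top at 32 mm) and two low end walls (inner faces x = +-34 mm, top at 22 mm) round a pocket with its floor 10 mm above the bench, 1 to 2 mm wider than the block's foot on each side
- keeper_left (a joint): brass keeper bar, base's +y side: nose of radius 6 mm along the base's x, 21.5 mm above the bench. 0 = fully in (nose 4 mm out of its housing, over the block's foot); grows as it is pushed outwards (to 0.008 m), its red cross-bar with it. Sliding friction 2.4 N, no spring: stays where pushed. About 0.002 m or more once the foot's edge has been rocked up past it
- keeper_right (a joint): the same on the base's -y side, also growing outwards
- block: loose aluminium block, black grip on top, about 0.3 kg; origin: centre of its underside, z up, x and y as the base's when seated. Foot 64 (x) x 56 (y) x 8 mm, its long edges (round, radius 4 mm) lie under the keepers; body 40 mm wide (y), top at 36 mm. Lean it about its x with one foot edge (y = +-28 mm) kept down: the other edge rises past its keeper at 0.18 to 0.2 rad
- block_grip (a point): point to grasp, on the block's axis 60 mm above its underside; the black grip is 20 mm thick (block y), 30 mm wide (block x), from 36 to 81 mm above the underside; axes as the block's
- glass_beaker: bystander: glass beaker 58 mm wide, 70 mm high
- vial: bystander: small vial with a black cap, 24 mm wide, 56 mm high
- tape: bystander: roll of masking tape lying flat, 66 mm wide, 19 mm high
- timer: bystander: white wedge-shaped timer, 41x62x52 mm
- stopper: bystander: red rubber stopper 26x26x26 mm

How it is judged:
By the outcome, as a careful person would: the job done as asked, in the order asked, and still so for the second after the job is handed in, while the arm keeps its last pose, push and grip.
It also fails if it takes over 35 s, if anything falls off the work surface, if the arm or the gripper's body presses on something with over 40 N, if the wrist force passes 120 N, or if a joint passes its speed limit or range.

ROBOT

A 6-joint arm with a two-finger parallel gripper is mounted at the origin on a cart in front of the work surface, level with it; the furniture and walls round the work are solid. World frame = base frame: x ahead of the robot, y to its left, z up, the work surface at z = 0. Lengths are in mm, angles in rad, forces in N, time in s.
With the tool pointing down it reaches from about 400 to 925 mm from the base axis. Payload 12.5 kg.
Tool frame: the origin (TCP) lies between the finger pads; the fingertips stand 11 mm ahead of it and the grasp point (between the pads) lies 8 mm behind it; y points along the fingers, x is the direction in which the jaws open and shut, and the axes are right-handed (so a half turn about y gives the same grasp; the last joint's range is limited). The gripper opens to 95 mm and grips with 3 to 60 N. Pads are 20 mm wide; open, the fingers measure 119 mm over their backs; the gripper's body (75 mm by 180 mm) begins 59 mm behind the grasp point.
Start: joints at [-1.342, 0.491, 1.559, -0, 1.092, -0.106], TCP at [205.386, -590.307, 225.661] pointing down, gripper open.
Joint ranges: [-3.1, 3.1], [-0.84, 2.19], [0.05, 2.79], [-1.13, 4.28], [0.06, 2.93], [-2.69, 2.69]. Speed limits (rad/s): [2.22, 2.22, 2.79, 3.14, 3.14, 3.14].

INTERFACE

Orientations are given as [roll, pitch, yaw] about the fixed x, y, z axes, in that order (R = Rz(yaw) Ry(pitch) Rx(roll)).
In Python, from cell import env gives the robot as it stands.
- The arm moves only by the tool jog_arm, never from a script. Its argument "series" is a list of rows, each an object of numbers: "dx", "dy", "dz": the shift along the world's x, y, z in m; "rx", "ry", "rz": the turn, a rotation vector about the world's x, y, z in degrees; "gripper": the opening, from 0 (shut) to 1 (fully open). A call has 1 to 12 rows; each row shifts and turns the commanded pose from where the row before left it; what a row does not reach is not made up. A row lasts 1/10 s, in which the tool goes at most 50 mm and 8.59 degrees, less where a joint would pass 70% of its speed; a pose out of reach is approached as far as the arm can. A call is refused whole if a number of a shift passes 0.05 or a number of a turn 8.59, either way. A call with a gripper value outside its range is refused whole. The fingers move at their own pace and stop on an object; the grip force is fixed at half the most. Time passes only in rows, so rows that do not move let the fingers close. It gives the time, the measured TCP pose, the force and the opening at its end, in the units of the state.
- env.state(): the state, without advancing time (a new reading comes with each control period).
- env.read_camera(name): name is "scene" or "top" or "wrist"; returns the picture (480x640x3 uint8, red, green, blue); there is no depth.
- env.camera_info(name): a dict with "camera_matrix" (3x3 intrinsics, pixels), "k1" (the pictures are not rectified: a ray, as slopes to the right and down, at radius r is drawn at 1 + k1 r^2 times it, then the intrinsics apply), "R" (3x3) and "t" (3): a world point X has camera coordinates R X + t; the wrist camera has in their place "mount" (4x4, takes a point from camera to tool coordinates, whose origin is the TCP and whose axes are the tool frame's). Camera axes: x right, y down, z forward; pixel columns grow to the right and rows downward; lengths in mm; the calibration is good to about 2 mm. A picture is of the moment at which its call begins: read the wrist's pose just before it. camera_info takes no time and is no camera call.
- env.job_done(): hands the job in, once; it reports no verdict.
The state is a dict: "t": time; "joints": joint angles; "qvel": joint speeds; "tau": joint torques, N m; "eef_pos": TCP position; "tcp_rot": TCP orientation; "ft_force": force on the tool from outside, world axes, zero at the start; "moment": the same for the moment, N m; "opening": opening from 0.0 (shut) to 1.0 (fully open).
Only numpy, scipy, OpenCV 4.12 (cv2) and the standard library are available. Lean on these libraries where they do the work, as an engineer would, in place of code of your own. Each camera call takes 0.05 s, during which the arm holds its last target.

## Working session

There is one attempt and no reset: what is moved stays moved. The work goes in short steps, Python scripts to look and compute and a tool call to move; the robot and the scene stay as the last step left them, time stands still between calls to the robot, and variables do not carry over. Pictures are saved under pics/ and viewed, and the job is handed in when it is done.

Besides the shell and the picture viewer there is one more tool, called after "Emit:" as name(argument=value, ...) on one line, values as JSON. jog_arm: Moves the arm, as the interface text tells. Its arguments: {"type":"object","properties":{"series":{"type":"array"}},"required":["series"]}

```bash
mkdir -p pics; ls
python3 - <<'E'
from cell import env
import cv2,json
s=env.state();print(s)
for n in("scene","top"):
    cv2.imwrite(f"pics/{n}0.png",env.read_camera(n)[:,:,::-1]);print(n,env.camera_info(n))
print(env.camera_info("wrist"))
E
```

```text
pics
{'t': 0.0, 'joints': array([-1.34160606e+00,  4.91541058e-01,  1.55945179e+00,  1.08285140e-05,
        1.09171792e+00, -1.05575268e-01]), 'qvel': array([-0.00049757, -0.00132245, -0.00096972,  0.00150374, -0.00075045,
       -0.0007032 ]), 'tau': array([-4.43104454e-06, -6.12651944e+01, -2.58190316e+01,  6.92755077e-02,
        4.81525704e-02, -9.32353782e-05]), 'eef_pos': array([ 205.32642778, -590.05827628,  225.07243773]), 'tcp_rot': array([-1.57066895e+00,  1.11087866e-03, -1.23603572e+00]), 'ft_force': array([-0.20236923,  0.17222345, -0.47906898]), 'moment': array([0.00621855, 0.01416733, 0.06493892]), 'opening': 1.000583435005338}
scene {'camera_matrix': array([[527.20811468,   0.        , 317.72308908],
       [  0.        , 527.20811468, 238.85534511],
       [  0.        ,   0.        ,   1.        ]]), 'k1': -0.14116845742387243, 'R': array([[-0.57867691, -0.81530773, -0.02015756],
       [-0.39046563,  0.29866896, -0.87082343],
       [ 0.71600951, -0.49605458, -0.49118248]]), 't': array([358.32651927, 309.71079316, 754.6084879 ])}
top {'camera_matrix': array([[499.
[... 234 characters left out ...]
0.99850944,  0.00972965, -0.05370497],
       [ 0.05375526,  0.00498291, -0.99854171]]), 't': array([  -2.20308103,  571.65322771, 1325.54864785])}
{'camera_matrix': array([[341.52436223,   0.        , 321.25198254],
       [  0.        , 341.52436223, 239.49736426],
       [  0.        ,   0.        ,   1.        ]]), 'k1': -0.006112386644949256, 'mount': array([[ 9.99999772e-01,  6.64411849e-04, -1.23602199e-04,
        -1.18088013e-02],
       [ 2.89252648e-04, -2.55493091e-01,  9.66810838e-01,
        -1.58576746e+02],
       [ 6.10781068e-04, -9.66810653e-01, -2.55493225e-01,
         7.23124914e+01],
       [ 0.00000000e+00,  0.00000000e+00,  0.00000000e+00,
         1.00000000e+00]])}
```

View pics/top0.png

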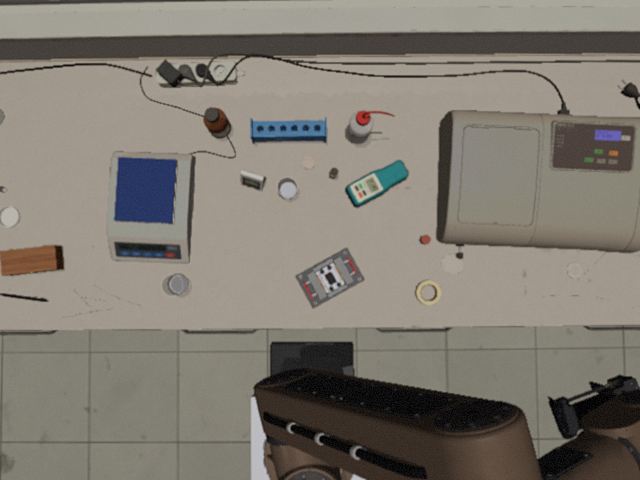

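View pics/scene0.png

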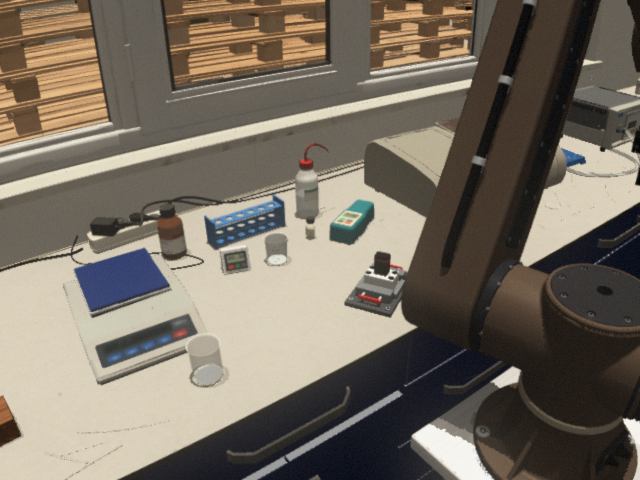

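```bash
cat > h.py <<'E'
import numpy as np,cv2
from cell import env
from scipy.spatial.transform import Rotation as Ro
def ray(name,uv,ci=None,st=None):
    ci=ci or env.camera_info(name);K=ci["camera_matrix"]
    uv=np.atleast_2d(np.array(uv,float)).reshape(-1,1,2)
    p=cv2.undistortPoints(uv,K,np.array([ci["k1"],0,0,0.]))[:,0]
    d=np.c_[p,np.ones(len(p))]
    if "R" in ci:
        return -ci["R"].T@ci["t"], d@ci["R"]
    M=ci["mount"];st=st or env.state()
    T=Ro.from_euler('xyz',st["tcp_rot"]).as_matrix()
    return T@M[:3,3]+st["eef_pos"], (d@M[:3,:3].T)@T.T
def plane(name,uv,z,ci=None,st=None):
    o,d=ray(name,uv,ci,st); return o+d*((z-o[2])/d[:,2])[:,None]
def proj(name,X,st=None):
    ci=env.camera_info(name);K=ci["camera_matrix"];X=np.atleast_2d(X)
    if "R" in ci: c=X@ci["R"].T+ci["t"]
    else:
        T=Ro.from_euler('xyz',st["tcp_rot"]).as_matrix();t=(X-st["eef_pos"])@T
        M=ci["mount"];c=(t-M[:3,3])@M[:3,:3]
    s=c[:,:2]/c[:,2:];s=s*(1+ci["k1"]*(s**2).sum(1))[:,None]
    return s@K[:2,:2].T+K[:2,2]
E
python3 - <<'E'
from h import *
im=cv2.imread("pics/top0.png")
cv2.imwrite("pics/topc.png",cv2.resize(im[235:320,280:380],None,fx=7,fy=7,interpolation=cv2.INTER_CUBIC))
im2=cv2.imread("pics/scene0.png")
cv2.imwrite("pics/scenec.png",cv2.resize(im2[240:325,335:435],None,fx=7,fy=7,interpolation=cv2.INTER_CUBIC))
g=cv2.cvtColor(im,cv2.COLOR_BGR2GRAY)
m=((g<130)).astype(np.uint8);m[:240]=0;m[312:]=0;m[:,:285]=0;m[:,375:]=0
m=cv2.morphologyEx(m,cv2.MORPH_CLOSE,np.ones((9,9)))
c=max(cv2.findContours(m,0,2)[0],key=cv2.contourArea)
b=cv2.boxPoints(cv2.minAreaRect(c));print(b)
P=plane("top",b,10);print(P,[np.linalg.norm(P[i]-P[i-1]) for i in range(4)],P.mean(0))
E
```

```text
[[293.98117 275.56604]
 [346.53775 246.36792]
 [364.934   279.48114]
 [312.3774  308.67926]]
[[ 471.54006201   39.75965268   10.        ]
 [ 548.5671475  -102.24575956   10.        ]
 [ 459.27102872 -150.39454743   10.        ]
 [ 382.73410182   -8.75872678   10.        ]] [np.float64(101.19551230587598), np.float64(161.55094863682308), np.float64(101.45000050572276), np.float64(160.9925677531198)] [465.52808501 -55.40984527  10.        ]
```

View pics/topc.png

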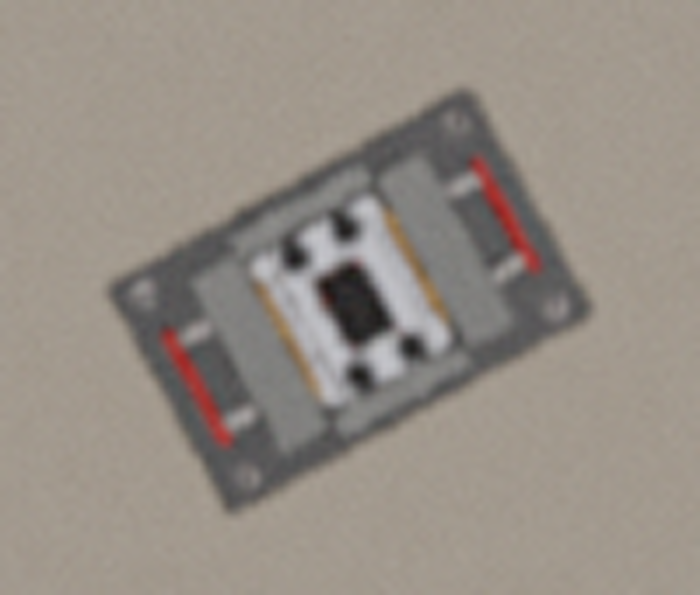

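View pics/scenec.png

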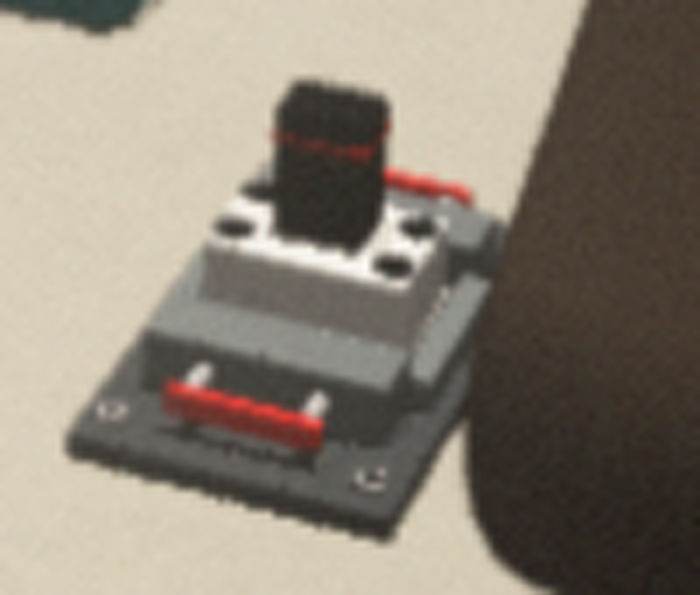

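Emit:
jog_arm(series=[{"dx":0.022,"dy":0.0445,"rz":0.8},{"dx":0.022,"dy":0.0445,"rz":0.8},{"dx":0.022,"dy":0.0445,"rz":0.8},{"dx":0.022,"dy":0.0445,"rz":0.8},{"dx":0.022,"dy":0.0445,"rz":0.8},{"dx":0.022,"dy":0.0445,"rz":0.8},{"dx":0.022,"dy":0.0445,"rz":0.8},{"dx":0.022,"dy":0.0445,"rz":0.8},{"dx":0.022,"dy":0.0445,"rz":0.8},{"dx":0.022,"dy":0.0445,"rz":0.8},{"dx":0.02,"dy":0.0445,"rz":0.8},{"dx":0.02,"dy":0.0445,"rz":0.8}])

```text
$.series[0]: bad value
```

Emit:
jog_arm(series=[{"dx":0.022,"dy":0.0445,"dz":0,"rx":0,"ry":0,"rz":0.8,"gripper":1},{"dx":0.022,"dy":0.0445,"dz":0,"rx":0,"ry":0,"rz":0.8,"gripper":1},{"dx":0.022,"dy":0.0445,"dz":0,"rx":0,"ry":0,"rz":0.8,"gripper":1},{"dx":0.022,"dy":0.0445,"dz":0,"rx":0,"ry":0,"rz":0.8,"gripper":1},{"dx":0.022,"dy":0.0445,"dz":0,"rx":0,"ry":0,"rz":0.8,"gripper":1},{"dx":0.022,"dy":0.0445,"dz":0,"rx":0,"ry":0,"rz":0.8,"gripper":1}])

```text
t: 0.7
eef_pos: [337.8, -321.4, 225.6]
tcp_rot: [-1.571, 0.0, -1.152]
ft_force: [0.6, -0.4, -0.2]
opening: 1.0
```

Emit:
jog_arm(series=[{"dx":0.021,"dy":0.0445,"dz":0,"rx":0,"ry":0,"rz":0.8,"gripper":1},{"dx":0.021,"dy":0.0445,"dz":0,"rx":0,"ry":0,"rz":0.8,"gripper":1},{"dx":0.021,"dy":0.0445,"dz":0,"rx":0,"ry":0,"rz":0.8,"gripper":1},{"dx":0.021,"dy":0.0445,"dz":0,"rx":0,"ry":0,"rz":0.8,"gripper":1},{"dx":0.021,"dy":0.0445,"dz":0,"rx":0,"ry":0,"rz":0.8,"gripper":1},{"dx":0.022,"dy":0.0435,"dz":0,"rx":0,"ry":0,"rz":0.5,"gripper":1},{"dx":0,"dy":0,"dz":0,"rx":0,"ry":0,"rz":0,"gripper":1},{"dx":0,"dy":0,"dz":0,"rx":0,"ry":0,"rz":0,"gripper":1}])

```text
t: 1.5
eef_pos: [464.4, -56.4, 225.4]
tcp_rot: [-1.571, 0.0, -1.071]
ft_force: [0.3, -0.6, -0.2]
opening: 1.001
```

Run:
```python
from h import *
import pickle
st=env.state();im=env.read_camera("wrist")[:,:,::-1]
pickle.dump(st,open("st1.pkl","wb"))
cv2.imwrite("pics/w1.png",im);print(st["eef_pos"],st["tcp_rot"])
```

```text
[464.38182063 -56.35832471 225.37220499] [-1.57143273e+00  3.07927373e-04 -1.07089370e+00]
```

View pics/w1.png

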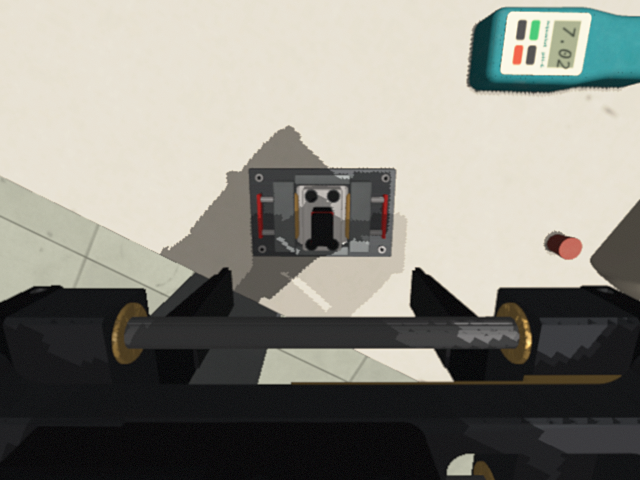

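Run:
```python
from h import *
import pickle
im=cv2.imread("pics/w1.png")
cv2.imwrite("pics/w1c.png",cv2.resize(im[160:265,240:405],None,fx=4.8,fy=4.8,interpolation=cv2.INTER_CUBIC))
```

```text
(no output)
```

View pics/w1c.png

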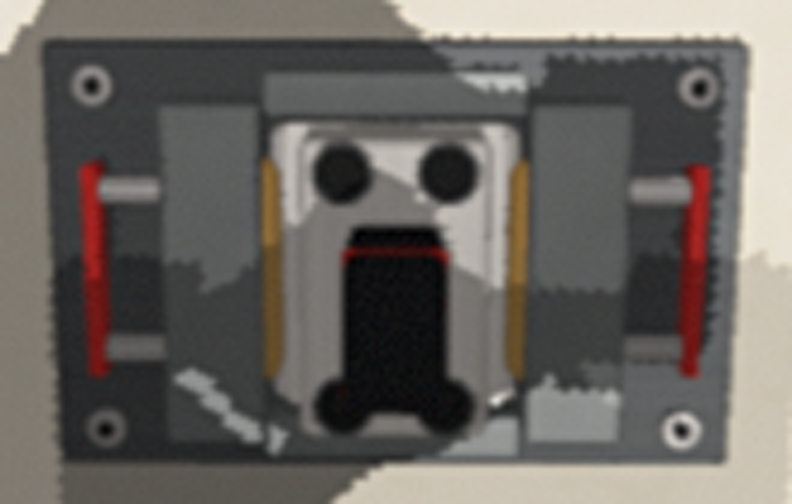

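Run:
```python
from h import *
import pickle
st=pickle.load(open("st1.pkl","rb"))
f=lambda a:(np.array(a)+.5)/4.8-.5+[240,160]
S=plane("wrist",f([(92,86),(699,88),(682,430),(107,429)]),10,st=st)
print("screws",S.round(1),S.mean(0))
d=S[1]-S[0]+S[2]-S[3];print("yaw",np.degrees(np.arctan2(d[1],d[0])), [np.linalg.norm(S[i]-S[i-1]) for i in range(4)])
H=plane("wrist",f([(342,174),(447,174),(446,405),(342,405)]),46,st=st)
print("holes",H.round(1),H.mean(0));d=H[1]-H[0]+H[2]-H[3];print("yaw",np.degrees(np.arctan2(d[1],d[0])),[np.linalg.norm(H[i]-H[i-1]) for i in range(4)])
G=plane("wrist",f([(345,258),(446,258)]),91-0,st=st);print("gripline",G,G.mean(0))
C=plane("wrist",f([(43,42),(747,42),(724,462),(62,462)]),10,st=st);print("corners",C.round(1),C.mean(0),[np.linalg.norm(C[i]-C[i-1]) for i in range(4)])
print(plane("top",[(355.5/7+280-.5, 303.5/7+235-.5)],91))
print("toolx yaw",np.degrees(st["tcp_rot"][2]))
```

```text
screws [[ 469.4   23.4   10. ]
 [ 534.6  -96.7   10. ]
 [ 464.1 -135.1   10. ]
 [ 398.6  -15.    10. ]] [466.67389453 -55.86310408  10.        ]
yaw -61.460327033434346 [np.float64(80.51351122842472), np.float64(136.72862663036975), np.float64(80.29703312181101), np.float64(136.7146866637119)]
holes [[483.6 -34.1  46. ]
 [494.  -53.1  46. ]
 [450.7 -77.   46. ]
 [440.1 -57.5  46. ]] [467.12402419 -55.39257735  46.        ]
yaw -61.3144848137522 [np.float64(49.46641026139652), np.float64(21.6586190841542), np.float64(49.463134515505615), np.float64(22.253747269273042)]
gripline [[476.39515619 -40.11049905  91.        ]
 [485.1780657  -56.16298689  91.        ]] [480.78661094 -48.13674297  91.        ]
corners [[ 472.9   37.3   10. ]
 [ 548.5 -100.9   10. ]
 [ 462.1 -148.    10. ]
 [ 386.1   -9.2   10. ]] [467.36665268 -55.20243535  10.        ] [np.float64(98.46792542078182), np.float64(157.5045564387574), np.float64(98.43688928865613), np.float64(158.24875808453382)]
[[466.61154248 -54.96475721  91.        ]]
toolx yaw -61.357689164563205
```

Emit:
jog_arm(series=[{"dx":0.0025,"dy":0.001,"dz":-0.02,"rx":0,"ry":0,"rz":0,"gripper":1},{"dx":0,"dy":0,"dz":-0.04,"rx":0,"ry":0,"rz":0,"gripper":1},{"dx":0,"dy":0,"dz":-0.03,"rx":0,"ry":0,"rz":0,"gripper":1},{"dx":0,"dy":0,"dz":-0.01,"rx":0,"ry":0,"rz":0,"gripper":0.5},{"dx":0,"dy":0,"dz":0,"rx":0,"ry":0,"rz":0,"gripper":0.5},{"dx":0,"dy":0,"dz":0,"rx":0,"ry":0,"rz":0,"gripper":0.5}])

```text
t: 2.15
eef_pos: [467.3, -57.1, 126.6]
tcp_rot: [-1.57, -0.001, -1.075]
ft_force: [-0.0, 0.2, -0.1]
opening: 0.805
```

Run:
```python
from h import *
import pickle
st=env.state();im=env.read_camera("wrist")[:,:,::-1]
pickle.dump(st,open("st2.pkl","wb"))
cv2.imwrite("pics/w2.png",im);print(st["eef_pos"],st["tcp_rot"],st["opening"],st["ft_force"])
```

```text
[467.26095267 -57.07235395 126.62118475] [-1.57005034e+00 -8.22314459e-04 -1.07483828e+00] 0.8047112628785897 [-0.04487034  0.19095256 -0.0693469 ]
```

View pics/w2.png

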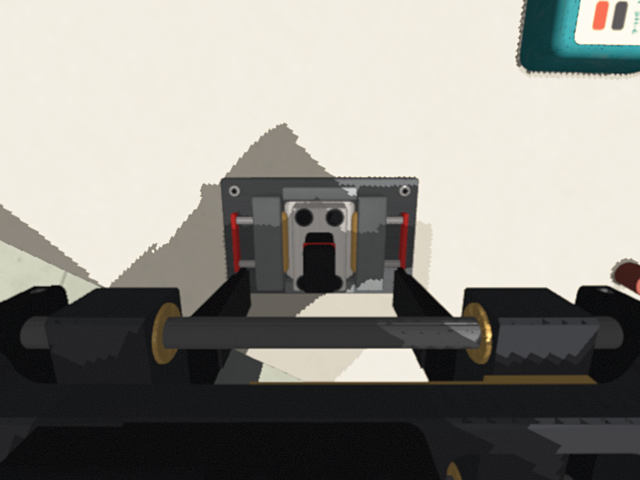

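Run:
```python
from h import *
import pickle
im=cv2.imread("pics/w2.png")
cv2.imwrite("pics/w2c.png",cv2.resize(im[172:300,215:425],None,fx=3.8,fy=3.8,interpolation=cv2.INTER_CUBIC))
```

```text
(no output)
```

View pics/w2c.png

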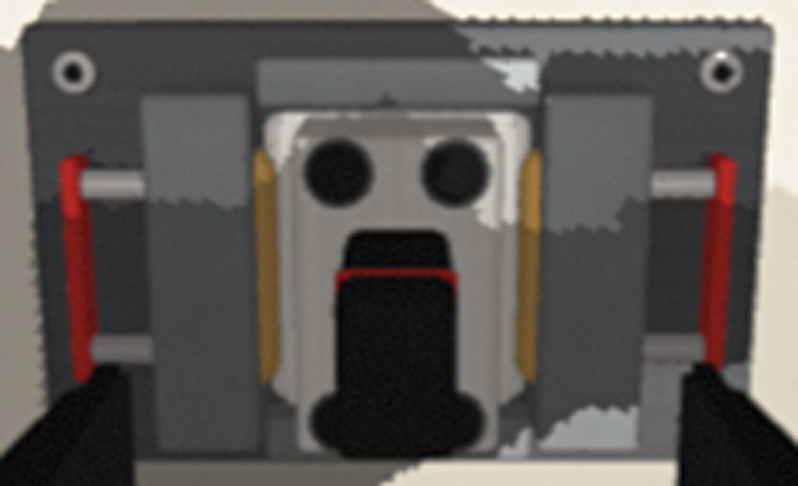

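Run:
```python
from h import *
import pickle
st=pickle.load(open("st2.pkl","rb"))
T=Ro.from_euler('xyz',st["tcp_rot"]).as_matrix()
f=lambda a:(np.array(a)+.5)/3.8-.5+[215,172]
def sh(n,a,z):
    P=plane("wrist",f(a),z,st=st);L=(P-st["eef_pos"])@T
    d=P[1]-P[0]
    print(n,"world mean",P.mean(0).round(1),"tool mean",L.mean(0).round(1),"yaw",np.degrees(np.arctan2(d[1],d[0])).round(2),"len",np.linalg.norm(d).round(1))
sh("screw",[(74,72),(721,71)],10)
sh("holes front",[(338,173),(456,173)],46)
sh("holes back",[(343,422),(455,422)],46)
sh("grip",[(338,272),(455,272)],91)
sh("grip base edges far",[(298,137),(497,137)],46)
sh("bars",[(68,160),(722,160)],31.5-8)
print(np.degrees(st["tcp_rot"]))
```

```text
screw world mean [502.1 -36.5  10. ] tool mean [ -1.6 116.7  40.3] yaw -61.46 len 136.8
holes front world mean [489.1 -43.6  46. ] tool mean [-1.5 80.6 25.6] yaw -61.55 len 22.1
holes back world mean [445.4 -67.7  46. ] tool mean [ -1.1  80.6 -24.4] yaw -61.56 len 22.1
grip world mean [483.2 -47.1  91. ] tool mean [-1.3 35.6 18.7] yaw -61.56 len 18.2
grip base edges far world mean [495.2 -40.5  46. ] tool mean [-1.4 80.6 32.4] yaw -61.55 len 37.0
bars world mean [487.4 -44.   23.5] tool mean [ -2.  103.1  23.9] yaw -61.55 len 133.8
[-8.99572584e+01 -4.71151479e-02 -6.15836974e+01]
```

Emit:
jog_arm(series=[{"dx":0,"dy":0.0014,"dz":-0.01,"rx":0,"ry":0,"rz":0,"gripper":0.5},{"dx":0,"dy":0,"dz":-0.02,"rx":0,"ry":0,"rz":0,"gripper":0.5},{"dx":0,"dy":0,"dz":-0.02,"rx":0,"ry":0,"rz":0,"gripper":0.5},{"dx":0,"dy":0,"dz":-0.013,"rx":0,"ry":0,"rz":0,"gripper":0.5},{"dx":0,"dy":0,"dz":0,"rx":0,"ry":0,"rz":0,"gripper":0.5},{"dx":0,"dy":0,"dz":0,"rx":0,"ry":0,"rz":0,"gripper":0.4},{"dx":0,"dy":0,"dz":0,"rx":0,"ry":0,"rz":0,"gripper":0.4}])

```text
t: 2.9
eef_pos: [467.3, -55.0, 63.4]
tcp_rot: [-1.57, -0.001, -1.074]
ft_force: [0.0, 0.1, -0.1]
opening: 0.415
```

Run:
```python
from h import *
for i in range(3):
    s=env.state();print(s["eef_pos"],s["tcp_rot"],s["opening"],s["ft_force"],s["moment"])
    im=env.read_camera("wrist")[:,:,::-1]
cv2.imwrite("pics/w3.png",im)
```

```text
[467.30662967 -54.97878004  63.4284713 ] [-1.56975916e+00 -1.05707927e-03 -1.07366284e+00] 0.414635096546501 [ 0.03950291  0.06551811 -0.07337508] [ 0.01020454 -0.00548221 -0.0337697 ]
[467.28022517 -54.96076011  63.44712313] [-1.56967916e+00 -1.16062736e-03 -1.07359926e+00] 0.40602698743722376 [-0.20545907  0.43829141  0.32270228] [ 0.00622669 -0.01137626  0.01390895]
[467.23734336 -54.95044182  63.39095225] [-1.56975007e+00 -1.10005944e-03 -1.07356303e+00] 0.40504930349719886 [-0.58894003  0.50584665 -0.11925712] [-0.02654533  0.04138595  0.00520195]
```

View pics/w3.png

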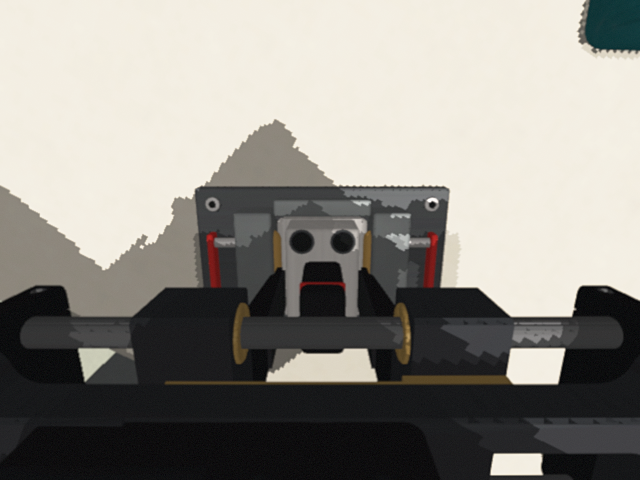

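Emit:
jog_arm(series=[{"dx":0,"dy":0,"dz":-0.001,"rx":0,"ry":0,"rz":0,"gripper":0.3},{"dx":0,"dy":0,"dz":0,"rx":0,"ry":0,"rz":0,"gripper":0.25},{"dx":0,"dy":0,"dz":0,"rx":0,"ry":0,"rz":0,"gripper":0.2},{"dx":0,"dy":0,"dz":0,"rx":0,"ry":0,"rz":0,"gripper":0.1},{"dx":0,"dy":0,"dz":0,"rx":0,"ry":0,"rz":0,"gripper":0},{"dx":0,"dy":0,"dz":0,"rx":0,"ry":0,"rz":0,"gripper":0},{"dx":0,"dy":0,"dz":0,"rx":0,"ry":0,"rz":0,"gripper":0}])

```text
t: 3.75
eef_pos: [467.0, -55.0, 61.7]
tcp_rot: [-1.571, -0.0, -1.074]
ft_force: [0.0, -0.8, -0.5]
opening: 0.206
```

```bash
cat > rock.py <<'E'
import numpy as np,sys,json
e=np.array([.4772,-.8788]);a=np.array([.8788,.4772])
# side=+1: lean toward e (tool +x); pivot edge at +e side. angles deg from th0 to th1; pivot 24 mm out, 48 mm below TCP
def f(side,th,r=(24,48),bias=None):
    out=[];
    P=lambda t:np.array([-r[0]*np.cos(t)+r[1]*np.sin(t), r[0]*np.sin(t)+r[1]*np.cos(t)]) # (along lean dir, z) rel pivot
    for k,(t0,t1) in enumerate(zip(th[:-1],th[1:])):
        d=P(np.radians(t1))-P(np.radians(t0)); v=side*e*d[0]; rv=side*a*(t1-t0)
        out.append({"dx":round(v[0]/1e3,5),"dy":round(v[1]/1e3,5),"dz":round(d[1]/1e3,5),"rx":round(rv[0],3),"ry":round(rv[1],3),"rz":0,"gripper":0})
    print(json.dumps(out))
if __name__=="__main__": f(int(sys.argv[1]),np.linspace(float(sys.argv[2]),float(sys.argv[3]),int(sys.argv[4])+1))
E
python3 rock.py 1 0 6 5;python3 rock.py 1 6 12.6 6
```

```text
[{"dx": 0.00048, "dy": -0.00089, "dz": 0.00049, "rx": 1.055, "ry": 0.573, "rz": 0, "gripper": 0}, {"dx": 0.00049, "dy": -0.0009, "dz": 0.00047, "rx": 1.055, "ry": 0.573, "rz": 0, "gripper": 0}, {"dx": 0.00049, "dy": -0.00091, "dz": 0.00045, "rx": 1.055, "ry": 0.573, "rz": 0, "gripper": 0}, {"dx": 0.0005, "dy": -0.00091, "dz": 0.00043, "rx": 1.055, "ry": 0.573, "rz": 0, "gripper": 0}, {"dx": 0.0005, "dy": -0.00092, "dz": 0.00041, "rx": 1.055, "ry": 0.573, "rz": 0, "gripper": 0}]
[{"dx": 0.00046, "dy": -0.00085, "dz": 0.00035, "rx": 0.967, "ry": 0.525, "rz": 0, "gripper": 0}, {"dx": 0.00047, "dy": -0.00086, "dz": 0.00033, "rx": 0.967, "ry": 0.525, "rz": 0, "gripper": 0}, {"dx": 0.00047, "dy": -0.00086, "dz": 0.00032, "rx": 0.967, "ry": 0.525, "rz": 0, "gripper": 0}, {"dx": 0.00047, "dy": -0.00087, "dz": 0.0003, "rx": 0.967, "ry": 0.525, "rz": 0, "gripper": 0}, {"dx": 0.00047, "dy": -0.00087, "dz": 0.00028, "rx": 0.967, "ry": 0.525, "rz": 0, "gripper": 0}, {"dx": 0.00048, "dy": -0.00088, "dz": 0.00026, "rx": 0.967, "ry": 0.525, "rz": 0, "gripper": 0}]
```

Emit:
jog_arm(series=[{"dx":0.0005,"dy":-0.0009,"dz":0.0003,"rx":1.055,"ry":0.573,"rz":0,"gripper":0},{"dx":0.0005,"dy":-0.0009,"dz":0.0004,"rx":1.055,"ry":0.573,"rz":0,"gripper":0},{"dx":0.0005,"dy":-0.0009,"dz":0.0004,"rx":1.055,"ry":0.573,"rz":0,"gripper":0},{"dx":0.0005,"dy":-0.0009,"dz":0.0004,"rx":1.055,"ry":0.573,"rz":0,"gripper":0},{"dx":0.0005,"dy":-0.0009,"dz":0.0004,"rx":1.055,"ry":0.573,"rz":0,"gripper":0},{"dx":0,"dy":0,"dz":0,"rx":0,"ry":0,"rz":0,"gripper":0}])

```text
t: 4.35
eef_pos: [469.6, -59.8, 63.8]
tcp_rot: [-1.571, 0.106, -1.074]
ft_force: [-1.6, -0.6, 7.9]
opening: 0.205
```

```bash
cat > look.py <<'E'
from h import *
import sys
s=env.state();im=env.read_camera("wrist")[:,:,::-1];n=sys.argv[1]
R=Ro.from_euler('xyz',s["tcp_rot"]).as_matrix();y=R[:,1]
e=np.array([.4772,-.8788]);a=np.array([.8788,.4772])
print("t",s["t"],"pos",s["eef_pos"].round(2),"e,a:",s["eef_pos"][:2]@e,s["eef_pos"][:2]@a)
print("lean e %.3f a %.3f rad"%(-y[:2]@e,-y[:2]@a),"open",s["opening"],"F e,a,z",s["ft_force"][:2]@e,s["ft_force"][:2]@a,s["ft_force"][2],"M a",s["moment"][:2]@a)
cv2.imwrite(f"pics/{n}w.png",im)
t=env.read_camera("scene")[:,:,::-1]
cv2.imwrite(f"pics/{n}.png",np.vstack([cv2.resize(im[120:340,140:500],None,fx=2,fy=2)[:300],cv2.resize(t[240:325,335:435],(360*2-367,300),interpolation=2).copy() if 0 else cv2.resize(t[240:325,300:504],(720,300),interpolation=2)]))
E
python3 look.py r1
```

```text
t 4.35 pos [469.58 -59.75  63.82] e,a: 276.5946826192346 384.1573055338721
lean e 0.106 a -0.000 rad open 0.2047721869677413 F e,a,z -0.20588029904763833 -1.6877928212391304 7.920448299831144 M a -0.15836758959759206
```

View pics/r1.png

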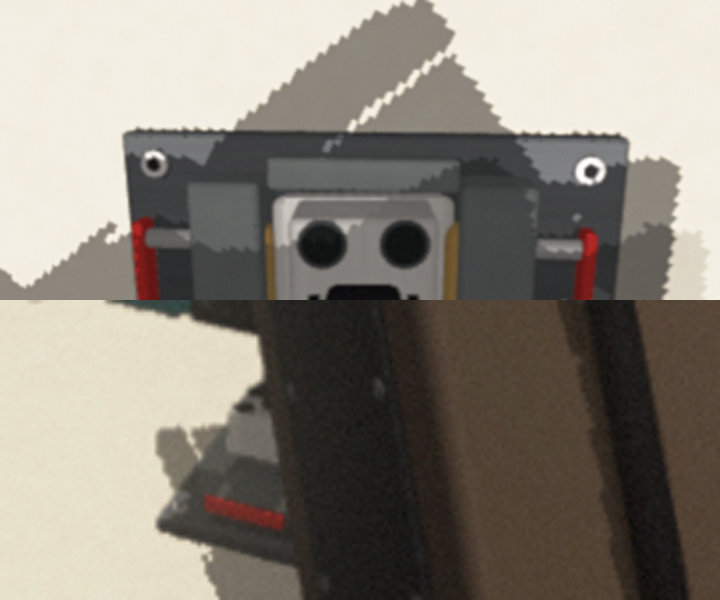

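Emit:
jog_arm(series=[{"dx":0.0005,"dy":-0.0009,"dz":0.0003,"rx":0.967,"ry":0.525,"rz":0,"gripper":0},{"dx":0.0005,"dy":-0.0009,"dz":0.0003,"rx":0.967,"ry":0.525,"rz":0,"gripper":0},{"dx":0.0005,"dy":-0.0009,"dz":0.0003,"rx":0.967,"ry":0.525,"rz":0,"gripper":0},{"dx":0.0005,"dy":-0.0009,"dz":0.0003,"rx":0.967,"ry":0.525,"rz":0,"gripper":0},{"dx":0.0005,"dy":-0.0009,"dz":0.0003,"rx":0.967,"ry":0.525,"rz":0,"gripper":0},{"dx":0.0005,"dy":-0.0009,"dz":0.0003,"rx":0.967,"ry":0.525,"rz":0,"gripper":0},{"dx":0,"dy":0,"dz":0,"rx":0,"ry":0,"rz":0,"gripper":0},{"dx":0,"dy":0,"dz":0,"rx":0,"ry":0,"rz":0,"gripper":0}])

```text
t: 5.25
eef_pos: [472.6, -65.1, 65.6]
tcp_rot: [-1.571, 0.22, -1.074]
ft_force: [-1.2, -3.1, 7.4]
opening: 0.212
```

```bash
python3 look.py r2
```

```text
t 5.25 pos [472.57 -65.14  65.65] e,a: 282.75965411664987 384.2123065121182
lean e 0.218 a -0.000 rad open 0.2115908228592029 F e,a,z 2.1562839661019724 -2.486216733651598 7.36441217726173 M a -0.3894934161437474
```

View pics/r2.png

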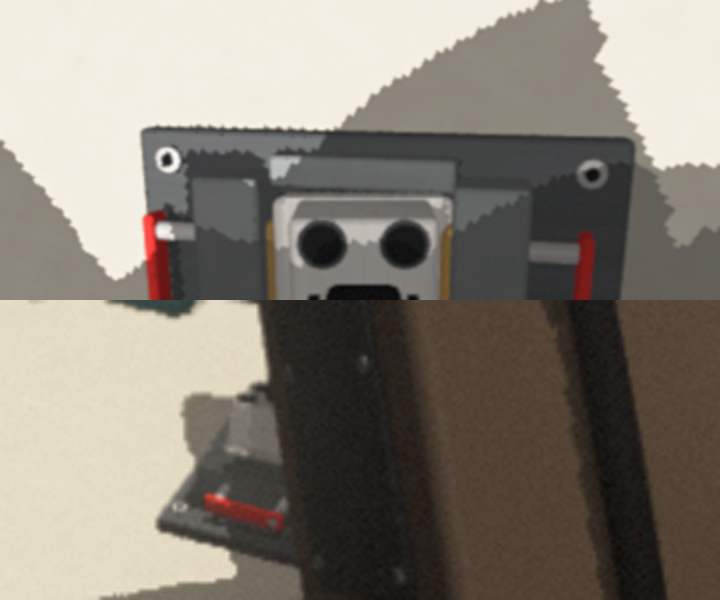

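View pics/r2w.png

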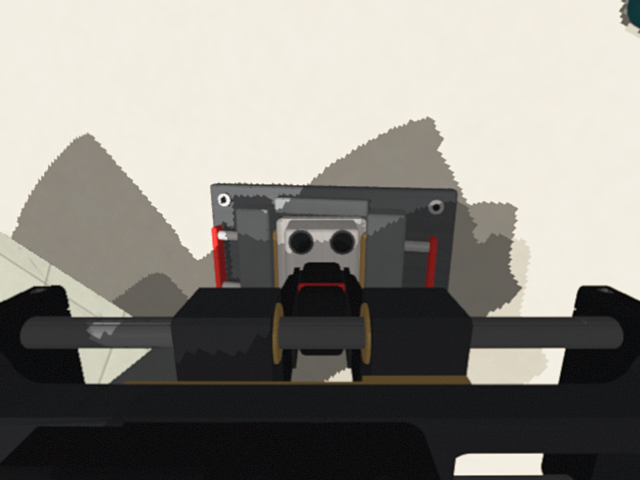

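```bash
cat > bars.py <<'E'
from h import *
import sys,pickle
def bars(im,st):
    e=np.array([.4772,-.8788,0]);hsv=cv2.cvtColor(im,cv2.COLOR_BGR2HSV)
    m=(((hsv[...,0]<8)|(hsv[...,0]>172))&(hsv[...,1]>150)&(hsv[...,2]>60)).astype(np.uint8);m[300:]=0
    res=[]
    n,l,s,c=cv2.connectedComponentsWithStats(m)
    for i in range(1,n):
        x,y,w,h,A=s[i]
        if A>40 and h>1.5*w and 180<x<460:
            # rows near the top end where both visible: outer/inner edges
            ys,xs=np.nonzero(l==i);P=plane("wrist",np.c_[xs,ys],23.,st=st)
            A_=np.array([.8788,.4772,0]);al=P@A_
            res.append((round(float((P@e)[(al>al.max()-15)&(al<al.max()-3)].mean()),2),round(float(al.max()),1),int(A)))
    return sorted(res)
if __name__=="__main__":
    n=sys.argv[1];im=cv2.imread(f"pics/{n}.png");st=pickle.load(open(sys.argv[2],"rb"))
    b=bars(im,st);print(b, b[-1][0]-b[0][0])
E
python3 bars.py w1 st1.pkl; python3 bars.py w2 st2.pkl
python3 - <<'E'
from bars import *
s=env.state();im=env.read_camera("wrist")[:,:,::-1].copy();pickle.dump(s,open("st3.pkl","wb"));cv2.imwrite("pics/r2b.png",im)
b=bars(im,s);print(b,b[-1][0]-b[0][0])
e=np.array([.4772,-.8788,0])
for n,f,p in(("w2","st2.pkl",[(234.1,190.5),(404.3,190.3)]),("r2","",[(223.5,199.5),(435.8,207)])):
    st=pickle.load(open(f,"rb")) if f else s
    P=plane("wrist",p,10,st=st);print(n,P,P@e,np.linalg.norm(P[1]-P[0]))
E
```

```text
[(204.54, 407.5, 189), (338.85, 407.9, 188)] 134.31000000000003
[(204.81, 407.9, 371), (338.84, 408.5, 347)] 134.02999999999997
[(202.66, 408.3, 562), (338.79, 408.9, 404)] 136.13000000000002
w2 [[469.51146039  23.5092673   10.        ]
 [534.78514149 -96.6716848   10.        ]] [203.39092479 340.15454612] 136.76298728587005
r2 [[468.958637    24.12575505  10.        ]
 [534.38566042 -96.6860652   10.        ]] [202.58534804 339.97655125] 137.39065217779287
```

Emit:
jog_arm(series=[{"dx":-0.0004,"dy":0.0007,"dz":0,"rx":0,"ry":0,"rz":0,"gripper":0},{"dx":-0.0005,"dy":0.0009,"dz":-0.0003,"rx":-0.967,"ry":-0.525,"rz":0,"gripper":0},{"dx":-0.0005,"dy":0.0009,"dz":-0.0003,"rx":-0.967,"ry":-0.525,"rz":0,"gripper":0},{"dx":-0.0005,"dy":0.0009,"dz":-0.0003,"rx":-0.967,"ry":-0.525,"rz":0,"gripper":0},{"dx":-0.0005,"dy":0.0009,"dz":-0.0003,"rx":-0.967,"ry":-0.525,"rz":0,"gripper":0},{"dx":-0.0005,"dy":0.0009,"dz":-0.0003,"rx":-0.967,"ry":-0.525,"rz":0,"gripper":0},{"dx":-0.0005,"dy":0.0009,"dz":-0.0003,"rx":-0.967,"ry":-0.525,"rz":0,"gripper":0},{"dx":0,"dy":0,"dz":0,"rx":0,"ry":0,"rz":0,"gripper":0}])

```text
t: 6.2
eef_pos: [469.4, -58.8, 63.8]
tcp_rot: [-1.57, 0.103, -1.073]
ft_force: [1.1, -4.3, 3.5]
opening: 0.21
```

```bash
python3 look.py r3;python3 - <<'E'
from bars import *
s=env.state();im=env.read_camera("wrist")[:,:,::-1].copy()
b=bars(im,s);print(b,b[-1][0]-b[0][0])
E
```

```text
t 6.2 pos [469.41 -58.84  63.77] e,a: 275.7165337633302 384.44034487451546
lean e 0.103 a -0.001 rad open 0.21003052728677174 F e,a,z 4.323936048283339 -1.0449544316473545 3.4823489994674874 M a -1.2586375658492932
[(202.02, 408.9, 536), (338.71, 408.6, 455)] 136.68999999999997
```

View pics/r3w.png

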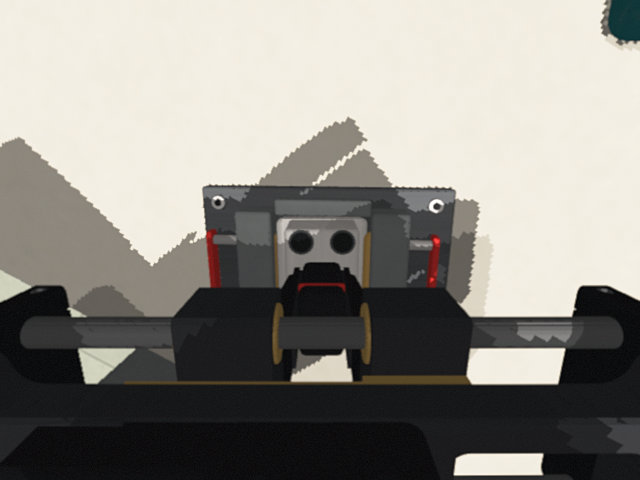

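Emit:
jog_arm(series=[{"dx":-0.0003,"dy":0.0006,"dz":-0.0004,"rx":-1.055,"ry":-0.573,"rz":0,"gripper":0},{"dx":-0.0003,"dy":0.0006,"dz":-0.0004,"rx":-1.055,"ry":-0.573,"rz":0,"gripper":0},{"dx":-0.0005,"dy":0.0008,"dz":-0.0004,"rx":-1.055,"ry":-0.573,"rz":0,"gripper":0},{"dx":-0.0005,"dy":0.0009,"dz":-0.0004,"rx":-1.055,"ry":-0.573,"rz":0,"gripper":0},{"dx":-0.0005,"dy":0.0009,"dz":-0.0003,"rx":-1.055,"ry":-0.573,"rz":0,"gripper":0},{"dx":0,"dy":0,"dz":0,"rx":0,"ry":0,"rz":0,"gripper":0},{"dx":0,"dy":0,"dz":0,"rx":0,"ry":0,"rz":0,"gripper":0}])

```text
t: 7.05
eef_pos: [466.8, -54.5, 61.7]
tcp_rot: [-1.571, 0.001, -1.074]
ft_force: [1.4, 5.0, 5.3]
opening: 0.21
```

```bash
python3 look.py r4;python3 - <<'E'
from bars import *
s=env.state();im=env.read_camera("wrist")[:,:,::-1].copy()
b=bars(im,s);print(b,b[-1][0]-b[0][0])
E
```

```text
t 7.05 pos [466.8  -54.54  61.65] e,a: 270.6854209576489 384.1951485356599
lean e 0.001 a 0.000 rad open 0.2098233021156447 F e,a,z -3.7721326999814826 3.632512135651614 5.347849512741474 M a 0.6399627695669295
[(201.68, 409.0, 529), (338.67, 409.0, 518)] 136.99
```

View pics/r4w.png

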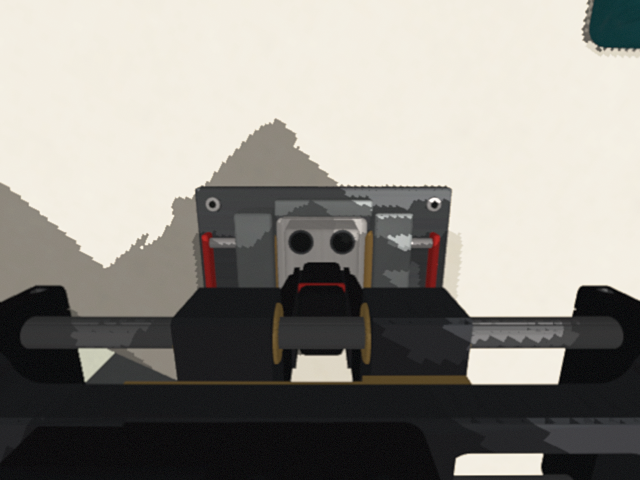

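Emit:
jog_arm(series=[{"dx":-0.0005,"dy":0.0009,"dz":0.0003,"rx":-1.055,"ry":-0.573,"rz":0,"gripper":0},{"dx":-0.0005,"dy":0.0009,"dz":0.0004,"rx":-1.055,"ry":-0.573,"rz":0,"gripper":0},{"dx":-0.0005,"dy":0.0009,"dz":0.0004,"rx":-1.055,"ry":-0.573,"rz":0,"gripper":0},{"dx":-0.0005,"dy":0.0009,"dz":0.0004,"rx":-1.055,"ry":-0.573,"rz":0,"gripper":0},{"dx":-0.0005,"dy":0.0009,"dz":0.0004,"rx":-1.055,"ry":-0.573,"rz":0,"gripper":0},{"dx":0,"dy":0,"dz":0,"rx":0,"ry":0,"rz":0,"gripper":0}])

```text
t: 7.8
eef_pos: [464.2, -50.0, 63.8]
tcp_rot: [-1.571, -0.105, -1.074]
ft_force: [-0.9, 3.1, 9.0]
opening: 0.205
```

```bash
python3 look.py r5;python3 - <<'E'
from bars import *
s=env.state();im=env.read_camera("wrist")[:,:,::-1].copy()
b=bars(im,s);print(b,b[-1][0]-b[0][0])
E
```

```text
t 7.8 pos [464.23 -50.    63.79] e,a: 265.46963879950977 384.10916363236146
lean e -0.105 a 0.000 rad open 0.2049522110004819 F e,a,z -3.148471440180802 0.722278353041671 8.99591769885339 M a 0.6568465109163114
[(201.58, 408.9, 474), (339.83, 408.6, 557)] 138.24999999999997
```

Right keeper is moving (about 1 mm out) with the base steady. Continuing the lean.

Emit:
jog_arm(series=[{"dx":-0.0005,"dy":0.0009,"dz":0.0003,"rx":-0.967,"ry":-0.525,"rz":0,"gripper":0},{"dx":-0.0005,"dy":0.0009,"dz":0.0003,"rx":-0.967,"ry":-0.525,"rz":0,"gripper":0},{"dx":-0.0005,"dy":0.0009,"dz":0.0003,"rx":-0.967,"ry":-0.525,"rz":0,"gripper":0},{"dx":-0.0005,"dy":0.0009,"dz":0.0003,"rx":-0.967,"ry":-0.525,"rz":0,"gripper":0},{"dx":-0.0005,"dy":0.0009,"dz":0.0003,"rx":-0.967,"ry":-0.525,"rz":0,"gripper":0},{"dx":-0.0005,"dy":0.0009,"dz":0.0003,"rx":-0.967,"ry":-0.525,"rz":0,"gripper":0},{"dx":0,"dy":0,"dz":0,"rx":0,"ry":0,"rz":0,"gripper":0},{"dx":0,"dy":0,"dz":0,"rx":0,"ry":0,"rz":0,"gripper":0}])

```text
t: 8.75
eef_pos: [461.4, -45.0, 65.6]
tcp_rot: [-1.571, -0.22, -1.074]
ft_force: [-1.5, 3.9, 11.4]
opening: 0.207
```

```bash
python3 look.py r6;python3 - <<'E'
from bars import *
s=env.state();im=env.read_camera("wrist")[:,:,::-1].copy()
b=bars(im,s);print(b,b[-1][0]-b[0][0])
E
```

```text
t 8.75 pos [461.37 -44.98  65.59] e,a: 259.6943012727809 383.98553936790194
lean e -0.218 a 0.000 rad open 0.2074454589456793 F e,a,z -4.110199373874398 0.5323661011513009 11.386452688919777 M a 0.7985525166710321
[(201.49, 408.9, 417), (339.69, 408.7, 524)] 138.2
```

View pics/r6w.png

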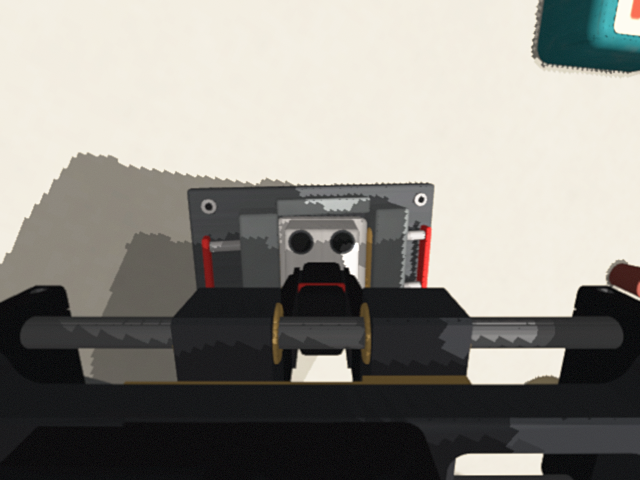

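Run:
```python
from bars import *
s=env.state();e=np.array([.4772,-.8788,0]);a=np.array([.8788,.4772,0])
im=cv2.imread("pics/r6w.png")
P=plane("wrist",[(208.3,206.5),(420.6,199.8)],10,st=s);print(P@e,P@a,np.linalg.norm(P[1]-P[0]))
cv2.imwrite("pics/r6c.png",cv2.resize(im[175:300,180:440],None,fx=3,fy=3,interpolation=2))
t=env.read_camera("top")[:,:,::-1];cv2.imwrite("pics/t6.png",cv2.resize(t[220:330,260:400],None,fx=5,fy=5,interpolation=2))
```

```text
[203.50484176 341.0788878 ] [423.5436641  423.19497407] 137.57384958343692
```

View pics/r6c.png

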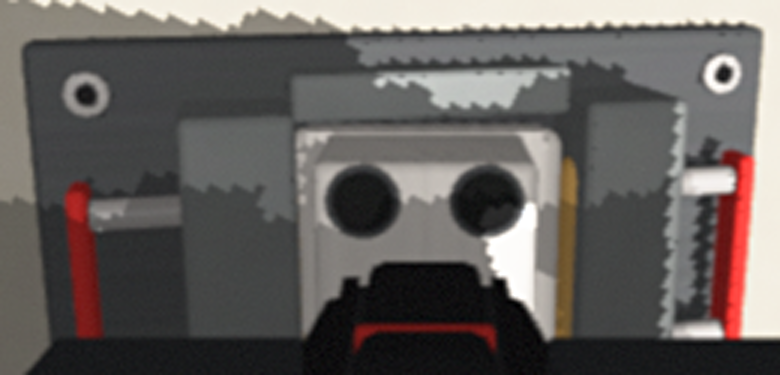

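View pics/t6.png

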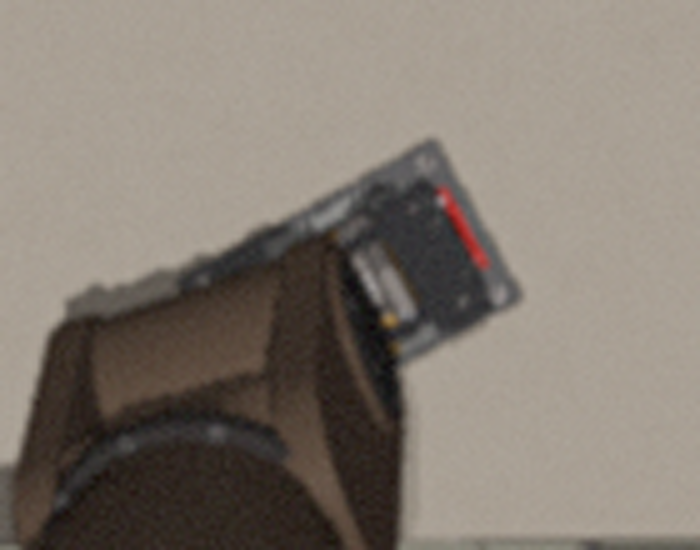

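Emit:
jog_arm(series=[{"dx":0.0004,"dy":-0.0007,"dz":0,"rx":0,"ry":0,"rz":0,"gripper":0},{"dx":0.0004,"dy":-0.0007,"dz":0,"rx":0,"ry":0,"rz":0,"gripper":0},{"dx":0.0005,"dy":-0.0009,"dz":-0.0003,"rx":0.967,"ry":0.525,"rz":0,"gripper":0},{"dx":0.0005,"dy":-0.0009,"dz":-0.0003,"rx":0.967,"ry":0.525,"rz":0,"gripper":0},{"dx":0.0005,"dy":-0.0009,"dz":-0.0003,"rx":0.967,"ry":0.525,"rz":0,"gripper":0},{"dx":0,"dy":0,"dz":0,"rx":0,"ry":0,"rz":0,"gripper":0}])

```text
t: 9.55
eef_pos: [463.3, -49.0, 64.7]
tcp_rot: [-1.572, -0.161, -1.075]
ft_force: [-2.7, 9.0, 15.4]
opening: 0.205
```

```bash
python3 look.py r7;python3 - <<'E'
from bars import *
s=env.state();im=env.read_camera("wrist")[:,:,::-1].copy()
b=bars(im,s);print(b,b[-1][0]-b[0][0])
E
```

```text
t 9.55 pos [463.25 -49.02  64.67] e,a: 264.146088939034 383.71158819603056
lean e -0.160 a 0.001 rad open 0.20546486241381814 F e,a,z -9.214642913310952 1.9667777265494186 15.379490695079818 M a 2.0490958885069874
[(201.51, 409.2, 459), (340.95, 408.3, 531)] 139.44
```

Emit:
jog_arm(series=[{"dx":0.0005,"dy":-0.0009,"dz":-0.0003,"rx":0.967,"ry":0.525,"rz":0,"gripper":0},{"dx":0.0005,"dy":-0.0009,"dz":-0.0003,"rx":0.967,"ry":0.525,"rz":0,"gripper":0},{"dx":0.0005,"dy":-0.0009,"dz":-0.0003,"rx":0.967,"ry":0.525,"rz":0,"gripper":0},{"dx":0.0003,"dy":-0.0005,"dz":-0.0004,"rx":1.055,"ry":0.573,"rz":0,"gripper":0},{"dx":0.0003,"dy":-0.0005,"dz":-0.0004,"rx":1.055,"ry":0.573,"rz":0,"gripper":0},{"dx":0.0003,"dy":-0.0006,"dz":-0.0004,"rx":1.055,"ry":0.573,"rz":0,"gripper":0},{"dx":0.0004,"dy":-0.0008,"dz":-0.0004,"rx":1.055,"ry":0.573,"rz":0,"gripper":0},{"dx":0.0005,"dy":-0.0009,"dz":-0.0003,"rx":1.055,"ry":0.573,"rz":0,"gripper":0},{"dx":0,"dy":0,"dz":0,"rx":0,"ry":0,"rz":0,"gripper":0},{"dx":0,"dy":0,"dz":0,"rx":0,"ry":0,"rz":0,"gripper":0}])

```text
t: 10.7
eef_pos: [467.2, -55.5, 61.6]
tcp_rot: [-1.571, 0.0, -1.074]
ft_force: [1.3, -2.3, 3.6]
opening: 0.204
```

```bash
python3 look.py r8;python3 - <<'E'
from bars import *
s=env.state();im=env.read_camera("wrist")[:,:,::-1].copy()
b=bars(im,s);print(b,b[-1][0]-b[0][0])
E
```

```text
t 10.7 pos [467.18 -55.49  61.64] e,a: 271.70731433507683 384.0764470552149
lean e 0.000 a -0.000 rad open 0.2044290848708405 F e,a,z 2.6545037299652847 0.07054794454968095 3.556424962242747 M a -0.6201180166464335
[(201.66, 408.9, 534), (341.47, 408.9, 528)] 139.81000000000003
```

View pics/r8w.png

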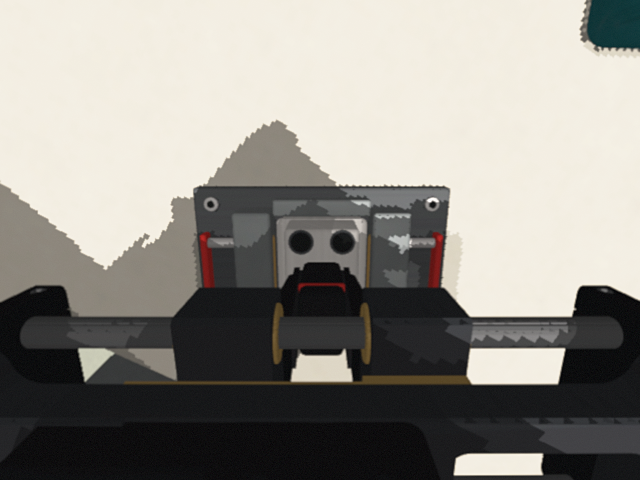

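Emit:
jog_arm(series=[{"dx":0,"dy":0,"dz":0.0007,"rx":0,"ry":0,"rz":0,"gripper":0},{"dx":0,"dy":0,"dz":0.0007,"rx":0,"ry":0,"rz":0,"gripper":0},{"dx":0,"dy":0,"dz":0.0006,"rx":0,"ry":0,"rz":0,"gripper":0},{"dx":0,"dy":0,"dz":0,"rx":0,"ry":0,"rz":0,"gripper":0}])

```text
t: 11.25
eef_pos: [466.7, -54.9, 63.5]
tcp_rot: [-1.571, 0.0, -1.074]
ft_force: [0.1, 1.0, -3.2]
opening: 0.211
```

Just the block's weight is felt (−3 N). Continuing gently.

Emit:
jog_arm(series=[{"dx":0,"dy":0,"dz":0.0007,"rx":0,"ry":0,"rz":0,"gripper":0},{"dx":0,"dy":0,"dz":0.0007,"rx":0,"ry":0,"rz":0,"gripper":0},{"dx":0,"dy":0,"dz":0.0006,"rx":0,"ry":0,"rz":0,"gripper":0},{"dx":0,"dy":0,"dz":0,"rx":0,"ry":0,"rz":0,"gripper":0}])

```text
t: 11.65
eef_pos: [467.0, -55.1, 65.8]
tcp_rot: [-1.571, -0.0, -1.074]
ft_force: [-0.0, 1.0, -2.5]
opening: 0.207
```

Emit:
jog_arm(series=[{"dx":0,"dy":0,"dz":0.0007,"rx":0,"ry":0,"rz":0,"gripper":0},{"dx":0,"dy":0,"dz":0.0007,"rx":0,"ry":0,"rz":0,"gripper":0},{"dx":0,"dy":0,"dz":0.0006,"rx":0,"ry":0,"rz":0,"gripper":0},{"dx":0,"dy":0,"dz":0,"rx":0,"ry":0,"rz":0,"gripper":0}])

```text
t: 12.05
eef_pos: [467.1, -55.1, 67.8]
tcp_rot: [-1.571, -0.0, -1.074]
ft_force: [0.3, 0.3, -3.1]
opening: 0.207
```

```bash
python3 look.py r9;python3 - <<'E'
from bars import *
s=env.state();im=env.read_camera("wrist")[:,:,::-1].copy()
b=bars(im,s);print(b,b[-1][0]-b[0][0])
E
```

```text
t 12.05 pos [467.07 -55.14  67.77] e,a: 271.3461487113901 384.15013731823433
lean e -0.000 a -0.000 rad open 0.2072635590639927 F e,a,z -0.12731780838416093 0.35929444155533957 -3.0620766879804364 M a -0.11913838031980539
[(201.59, 408.7, 529), (341.54, 408.8, 530)] 139.95000000000002
```

View pics/r9w.png

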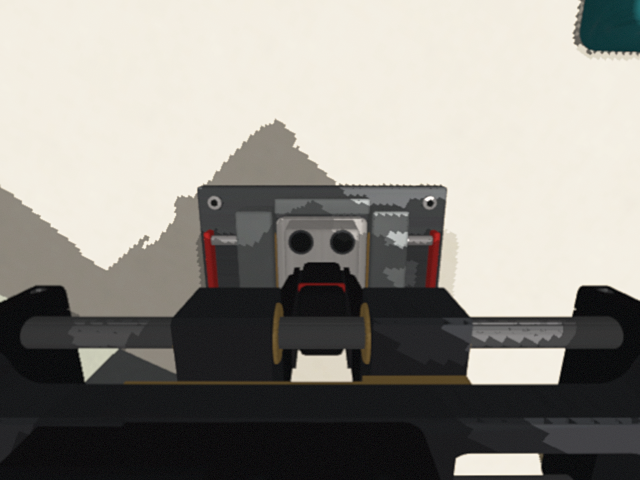

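Emit:
jog_arm(series=[{"dx":0,"dy":0,"dz":0.001,"rx":0,"ry":0,"rz":0,"gripper":0},{"dx":0,"dy":0,"dz":0.001,"rx":0,"ry":0,"rz":0,"gripper":0},{"dx":0,"dy":0,"dz":0.001,"rx":0,"ry":0,"rz":0,"gripper":0},{"dx":0,"dy":0,"dz":0.001,"rx":0,"ry":0,"rz":0,"gripper":0},{"dx":0,"dy":0,"dz":0.001,"rx":0,"ry":0,"rz":0,"gripper":0},{"dx":0,"dy":0,"dz":0.001,"rx":0,"ry":0,"rz":0,"gripper":0},{"dx":0,"dy":0,"dz":0,"rx":0,"ry":0,"rz":0,"gripper":0}])

```text
t: 12.9
eef_pos: [467.0, -55.1, 73.8]
tcp_rot: [-1.571, -0.0, -1.074]
ft_force: [-0.5, 0.6, -2.8]
opening: 0.21
```

Emit:
jog_arm(series=[{"dx":0,"dy":0,"dz":0.002,"rx":0,"ry":0,"rz":0,"gripper":0},{"dx":0,"dy":0,"dz":0.002,"rx":0,"ry":0,"rz":0,"gripper":0},{"dx":0,"dy":0,"dz":0.003,"rx":0,"ry":0,"rz":0,"gripper":0},{"dx":0,"dy":0,"dz":0.003,"rx":0,"ry":0,"rz":0,"gripper":0},{"dx":0,"dy":0,"dz":0.003,"rx":0,"ry":0,"rz":0,"gripper":0},{"dx":0,"dy":0,"dz":0.003,"rx":0,"ry":0,"rz":0,"gripper":0},{"dx":0,"dy":0,"dz":0.002,"rx":0,"ry":0,"rz":0,"gripper":0},{"dx":0,"dy":0,"dz":0.001,"rx":0,"ry":0,"rz":0,"gripper":0},{"dx":0,"dy":0,"dz":0,"rx":0,"ry":0,"rz":0,"gripper":0},{"dx":0,"dy":0,"dz":0,"rx":0,"ry":0,"rz":0,"gripper":0},{"dx":0,"dy":0,"dz":0,"rx":0,"ry":0,"rz":0,"gripper":0}])

```text
t: 14.0
eef_pos: [466.9, -55.1, 92.6]
tcp_rot: [-1.571, 0.0, -1.074]
ft_force: [-0.7, 1.0, -2.7]
opening: 0.212
```

```bash
python3 look.py r10;python3 - <<'E'
from bars import *
s=env.state();im=env.read_camera("wrist")[:,:,::-1].copy()
b=bars(im,s);print(b,b[-1][0]-b[0][0])
E
```

```text
t 14.0 pos [466.95 -55.1   92.56] e,a: 271.24999335424945 384.0609750223885
lean e 0.000 a 0.000 rad open 0.21200152379249618 F e,a,z -1.2127191573105771 -0.08548556418483422 -2.7453836698839247 M a -0.03267512601320433
[(201.6, 408.4, 497), (341.46, 408.5, 498)] 139.85999999999999
```

View pics/r10w.png

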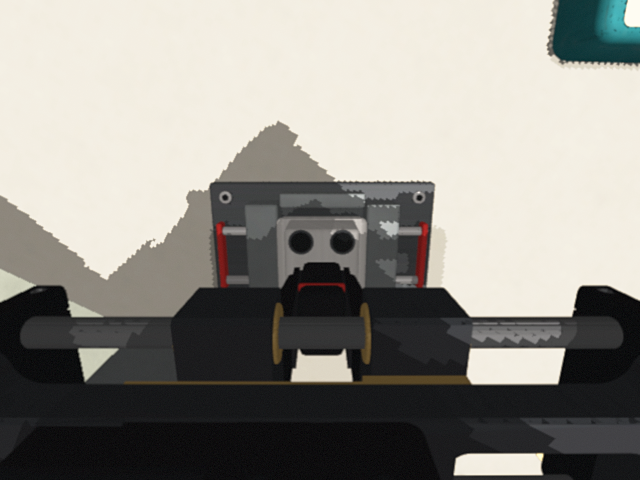

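View pics/r10.png

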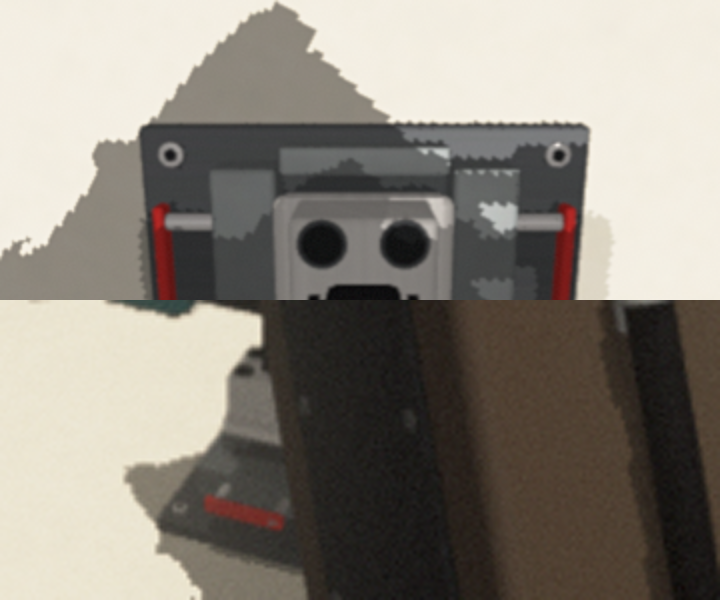

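Run:
```python
from bars import *
s=env.state();e=np.array([.4772,-.8788,0]);a=np.array([.8788,.4772,0])
P=plane("wrist",[(225.0,197.3),(419.2,197.5)],10,st=s);print(P@e,P@a,np.linalg.norm(P[1]-P[0]))
P=plane("wrist",[(234.1,190.5),(404.3,190.3)],10,st=pickle.load(open("st2.pkl","rb")));print(P@e,P@a,"before")
print(np.abs(s["qvel"]).max(),s["t"])
env.job_done()
```

```text
[203.18333774 340.60948115] [423.5007178 423.4042827] 137.42553959256884
[203.30148374 340.04489268] [423.85476836 423.8842584 ] before
0.0018914742035948742 14.15
the job is handed in; nothing more can be done
```

The block is free and held upright and still over the base. Its underside is about 41 mm above the bench, so it clears the base top by about 9 mm. I handed the job in at t ≈ 14.2 s.

**How it was done:** I gripped the block by its black grip and rocked it 0.22 rad to one side, then 0.22 rad to the other, pressing lightly down throughout. I then lifted it straight up about 31 mm.

**Last checks:**
- **Keepers:** both were pushed back, about 3.0 mm on one side and 2.6 mm on the other.
- **Lift:** during the lift the wrist felt only the block's weight, about 3 N. In the pictures the base fell away from the camera as the block rose, so it stayed on the bench.
- **Base position:** its screws measured within about 0.6 mm of where they were before the rocking, which is within measurement error.
- **Tool:** it shows zero lean and is practically at rest.

**One disagreement:** on the second rock the keeper looked only about 1 mm out at full lean, because the block had slid slightly in the pocket. I shifted the block about 1.6 mm towards that keeper while rocking back, which pushed it out to 2.6 mm. I did the same with a 0.8 mm shift on the first side. The tilted camera also reads these travels about 1 mm low, so the figures above are from the upright view.

The bystanders were not in the path and the tool felt no other contact, but I did not measure them again at the end.

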